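# Close up a loaded vial heater for a run

### The job

The vial heater on the lab bench is loaded: swing its keeper bar shut over the row of vials until it clicks into its detent, then fetch the blue insulating cover, set it down over the vials and press until both spring catches snap over its lips and it sits fully home on the seal. Keep pressing it down firmly onto the seal and finish like that, with the gripper still bearing down on the cover; leave the vials and everything else on the bench where they stand.

Things in the scene. Friction and masses are not known exactly. Their poses are not given: they have to be found in the camera images.
- well (a point): Centre of the vial heater's well, level with the top of its black seal, 78 mm above the bench. Axes: x to the heater's rear, y to its left along the row of vials, z up. Round it stands an aluminium block, 62 (x) by 147 mm (y), top 21 mm above this point, holding four vials in a row; their caps reach 29 mm above it.
- heater: White bench-top dry-block vial heater, fixed, 240 (x) by 250 mm (y), deck 75 mm above the bench, sloping dark control panel at its front (-x, towards the robot). Origin: centre of its underside; the well lies 30 mm behind it (+x).
- seal: Black rubber seal on the heater's deck, a rigid frame 3 mm thick round the block, on which the cover's rim comes to rest; its top is level with point well. Its own origin and axes are the heater's.
- keeper (a joint): Angle of the steel keeper bar, rad: 0 is shut, straight over the vials along the heater's y, at its stop; grows to 1.3 as it swings level towards the heater's front. It stays where it is left. In the last 0.1 rad it rides over a sprung ball: about 4 to 5 N at the peg, then it snaps to 0 and stays.
- keeper_peg (a point): Half-way up the red peg at the free end of the keeper bar, its handle: upright, round, 10 mm in diameter, standing 21 mm above the 14 mm wide bar, whose top lies 10.5 mm below this point. It circles the hinge at 105 mm.
- keeper_hinge (a point): On the upright hinge axis of the keeper bar, level with the middle of the peg: x 0, y +62.5, z +48.5 mm from the well in the heater's axes. With the bar at angle a the peg lies from here at x = -105 sin(a), y = -105 cos(a) mm in the heater's axes.
- cover_handle (a point): Centre of the white grip rib on the flat top of the blue insulating cover: 14 mm thick (cover's x), 80 mm long (cover's y), 22 mm high. It lies 79 mm above the cover's rim, z up; when the cover is fully home it lies 79 mm above the well. Either way round fits.
- cover: The blue clip-on cover, a box open below, 75 (x) by 159 mm (y), 68 mm tall without the rib, 4 mm walls, about 2 mm play to each side round the block; a rounded lip 6 mm thick at the foot of each short end, 175 mm over both. 0.16 to 0.25 kg. Stands rim down on the bench. Origin: centre of its rim's plane.
- catch_left (a joint): How far the sprung white roller catch at the heater's +y end is pushed outwards, m: 0 at rest, 0.004 as the cover's lip passes, back to about 0 once snapped over it. Roller 10 mm thick, axis 89 mm from the well in y and 10 mm above it; its dark turret reaches 17 mm above the well, 98 to 117 mm out.
- catch_right (a joint): The same at the heater's -y end. Let down over the block, the cover first rests on both rollers, rim about 14 mm above the seal. Pressing then takes 8 to 20 N until the lips have spread the rollers (rim about 7 mm above the seal), where the force suddenly drops and the rollers draw it on; then the rim meets the seal.
- vial0_center (a point): Centre of one of the four vials loaded in the block (22 mm across, 52 mm tall, amber with a white cap). They stay where they are.
- vial1_center (a point): Centre of one of the four vials loaded in the block (22 mm across, 52 mm tall, amber with a white cap). They stay where they are.
- vial2_center (a point): Centre of one of the four vials loaded in the block (22 mm across, 52 mm tall, amber with a white cap). They stay where they are.
- vial3_center (a point): Centre of one of the four vials loaded in the block (22 mm across, 52 mm tall, amber with a white cap). They stay where they are.
- bottle_center (a point): Centre, half-way up: amber glass reagent bottle with a black cap, 60 mm across, 140 mm tall.
- jar_center (a point): Centre, half-way up: white plastic jar with a teal label and white cap, 68 mm across, 110 mm tall.
- tub_center (a point): Centre, half-way up: white plastic jar with a red cap, 64 mm across, 90 mm tall.
- mortar_center (a point): Centre, half-way up: white porcelain bowl (mortar), 96 mm across the rim, 55 mm tall.
- spare_vial_center (a point): Centre, half-way up: a fifth vial of the same kind: amber, white cap, 22 mm across, 52 mm tall, stands on the bench beside the heater; it stays there.
- spatula_grip (a point): Wooden handle of a thin steel lab spatula, 175 mm long, lying on the bench.
Not all that is in view belongs to the job. Several things have the shape of the cover; the one meant has the colours described above.

How it is judged:
By the outcome, as a careful person would: the job done as asked, in the order asked, and still so for the second after the job is handed in, while the arm keeps its last pose, push and grip.
It also fails if it takes over 61 s, if anything falls off the work surface, if the arm or the gripper's body presses on something with over 40 N, if the wrist force passes 120 N, or if a joint passes its speed limit or range.

### The arm

A 6-joint arm with a two-finger parallel gripper is mounted at the origin on the work surface. World frame = base frame: x ahead of the robot, y to its left, z up, the work surface at z = 0. Lengths are in m, angles in rad, forces in N, time in s.
With the tool pointing down it reaches from about 0.35 to 0.875 m from the base axis. Payload 4.2 kg.
Tool frame: the origin (TCP) lies between the finger pads; the fingertips stand 17 mm ahead of it and the grasp point (between the pads) lies 2 mm behind it; z points along the fingers, y is the line along which they close (so a half turn about z gives the same grasp; the last joint's range is limited). The gripper opens to 85 mm and grips with 20 to 120 N. Pads are 22 mm wide; open, the fingers measure 114 mm over their backs; the gripper's body (76 mm by 85 mm) begins 54 mm behind the grasp point. The pads swing forward as they close: fully open they stand 13 mm farther back than shut.
Start: joints at [1.528, 0.385, 0.008, 0, -1.194, -0.259], TCP at [0.186, 0.597, 0.248] pointing down, gripper open.
Joint ranges: [-3.14, 3.14], [-1.21, 2.06], [-1.07, 1.41], [-3.16, 2.05], [-2.99, -0.16], [-3.1, 3.1]. Speed limits (rad/s): [2.79, 2.79, 3.14, 3.14, 3.14, 3.14].

### API

Orientations are given as [roll, pitch, yaw] about the fixed x, y, z axes, in that order (R = Rz(yaw) Ry(pitch) Rx(roll)).
In Python, from bench import read_state, snapshot, calibration, finish_job, spot_in, masks_of gives the robot as it stands.
- The arm moves only by the tool play_rows, never from a script. Its argument "targets" is a list of rows, each an object with "translation": the shift along the world's x, y, z in m, a list of three; "yaw": the turn about the world's z in degrees; "grip": the closure in counts, from 0 (fully open) to 255 (shut). A call has 1 to 5 rows; each row shifts and turns the commanded pose from where the row before left it; what a row does not reach is not made up. A row lasts 1/12 s, in which the tool goes at most 41.7 mm and 7.16 degrees, less where a joint would pass 70% of its speed; a pose out of reach is approached as far as the arm can. A call is refused whole if a number of a shift passes 0.0417 or a number of a turn 7.16, either way. A call with a gripper value outside its range is refused whole. The fingers move at their own pace and stop on an object; "force" is the grip in N (left out, the last holds). Time passes only in rows, so rows that do not move let the fingers close. It gives the time, the measured TCP pose, the force, the opening and the grip force at its end, in the units of the state.
- read_state(): the state, without advancing time (a new reading comes with each control period).
- snapshot(name): name is "side" or "top"; returns the picture (384x512x3 uint8, blue, green, red); there is no depth.
- calibration(name): a dict with "fovy" (degrees; the focal length in pixels is half the picture's height over the tangent of half this angle, whatever the lens; pixels are square), "cx", "cy" (the principal point, pixels), "extrinsics" (4x4, takes a point from camera to world coordinates). Camera axes: x right, y up, looking along -z (the intrinsics and any distortion apply to the point x, -y, -z); pixel columns grow to the right and rows downward; lengths in m; the calibration is good to about 2 mm. A picture is of the moment at which its call begins. calibration takes no time and is no camera call.
- finish_job(): hands the job in; it is judged then, once.
Trained networks look in the newest picture that a camera, given by its name, has taken for a name from the list of things; names that differ only in an ending like _2 or _b are one class to them, and where a whole thing is asked for, a point or a joint stands for the part that bears it (a point fixed in the world has none). Each returns a list of dicts, best first, with "confidence" (0 to 1); they miss things now and then, are a little off and sometimes report something else, mostly with a low value. They report only what shows in the picture. A call takes as long as a camera call. They do not tell look-alikes from the thing itself.
- spot_in(camera, label): "pixel" ([column, row] in pixels, amid what is visible of it).
- masks_of(camera, label): "mask" (384x512 bool, what is visible of it) and "pixel" ([column, row] in pixels, amid what is visible of it).
The state is a dict: "clock": time; "qpos": joint angles; "dq": joint speeds; "tau": joint torques, N m; "ee_pos": TCP position; "orientation": TCP orientation; "contact_force": force on the tool from outside, world axes, zero at the start; "torque": the same for the moment, N m; "grip_width": finger opening in m; "grasp_force": force on a finger pad.
Only numpy, scipy, OpenCV 4.12 (cv2) and the standard library are available. Lean on these libraries where they do the work, as an engineer would, in place of code of your own. Each camera call takes 0.05 s, during which the arm holds its last target. There are 200 camera calls.

## Working session

There is one attempt and no reset: what is moved stays moved. The work goes in short steps, Python scripts to look and compute and a tool call to move; the robot and the scene stay as the last step left them, time stands still between calls to the robot, and variables do not carry over. Pictures are saved under pics/ and viewed, at most 10 in all, crops included, and the job is handed in when it is done.

Besides the shell and the picture viewer there is one more tool, called after ">>>" as name([rows], argument=value, ...), one row to a line, values as JSON. play_rows: Moves the arm, as the interface text tells. Its arguments: {"type":"object","properties":{"targets":{"type":"array"},"force":{"type":"number"}},"required":["targets"]}

```bash
mkdir -p pics; ls
python3 - <<'E'
from bench import *
import cv2,numpy as np
np.set_printoptions(precision=4,suppress=True)
for c in("side","top"):
    im=snapshot(c); cv2.imwrite(f"pics/{c}0.png",im); k=calibration(c); print(c,{a:(np.array(b) if a=="extrinsics" else b) for a,b in k.items()})
    for l in("heater","seal","keeper_peg","cover","cover_handle","catch_left","catch_right","vial0_center"):
        print(l,[(np.round(d["pixel"],1).tolist(),round(d["confidence"],2)) for d in spot_in(c,l)][:5])
print(read_state())
E
```

```text
pics
side {'fovy': 48.53602241823717, 'cx': 264.1396672287256, 'cy': 196.03008049419552, 'extrinsics': array([[ 0.9606,  0.1759, -0.2151,  0.1831],
       [-0.2777,  0.5858, -0.7614, -1.0129],
       [-0.008 ,  0.7912,  0.6116,  0.949 ],
       [ 0.    ,  0.    ,  0.    ,  1.    ]])}
heater [([283.6, 197.7], 0.95)]
seal [([280.8, 174.7], 0.64)]
keeper_peg []
cover [([209.6, 207.4], 0.89), ([295.6, 305.8], 0.76), ([224.6, 318.4], 0.58)]
cover_handle [([294.8, 304.4], 0.88), ([211.8, 205.3], 0.85), ([220.5, 315.7], 0.71)]
catch_left [([293.7, 303.1], 0.2)]
catch_right []
vial0_center [([295.3, 305.0], 0.58), ([266.1, 139.5], 0.33)]
top {'fovy': 47.32643263426066, 'cx': 256.8507821145986, 'cy': 190.1299736917419, 'extrinsics': array([[-0.0112,  0.9965, -0.0829,  0.4036],
       [-0.9999, -0.0105,  0.0088,  0.0347],
       [ 0.0079,  0.083 ,  0.9965,  1.387 ],
       [ 0.    ,  0.    ,  0.    ,  1.    ]])}
heater [([224.8, 172.0], 0.69)]
seal [([219.0, 168.8], 0.48)]
keeper_peg [([211.7, 173.7], 0.71)]
cover [([375.7, 210.6], 0.9), ([370.9, 272.7], 0.79), ([217.1, 261.6], 0.79)]
cover_handle [([375.0, 206.5], 0.67), ([227.6, 170.6], 0.65), ([370.9, 271.7], 0.61), ([219.8, 259.2], 0.6)]
catch_left []
catch_right [([374.9, 208.8], 0.63), ([256.5, 164.7], 0.55)]
vial0_center [([374.6, 209.0], 0.65), ([241.8, 157.7], 0.53)]
{'clock': 0.9, 'qpos': array([ 1.5276,  0.3847,  0.0078, -0.    , -1.194 , -0.2586]), 'dq': array([ 0.0004,  0.0015,  0.0015,  0.0012, -0.0012, -0.0004]), 'tau': array([  0.0003, -39.2074,  18.8621,   4.1904,  -0.0003,  -0.    ]), 'ee_pos': array([0.1857, 0.5967, 0.2483]), 'orientation': array([ 3.1415,  0.    , -0.3018]), 'contact_force': array([ 1.1843,  0.4292, -0.4934]), 'torque': array([-0.0582,  0.0481, -0.0603]), 'grasp_force': 0.0, 'grip_width': 0.08546207992651011}
```

View images.

View pics/side0.png

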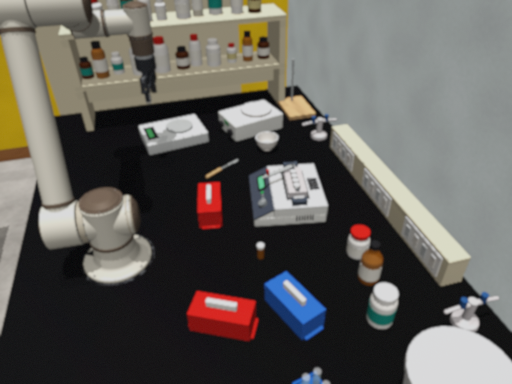

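View pics/top0.png

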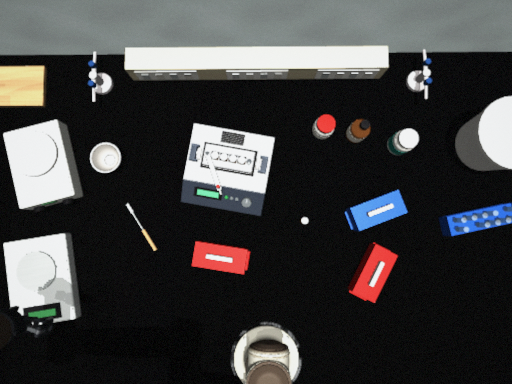

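```bash
cat > h.py <<'E'
import numpy as np,cv2
from bench import *
np.set_printoptions(precision=4,suppress=True)
def cam(c):
    k=calibration(c);f=192/np.tan(np.radians(k["fovy"])/2);return f,k["cx"],k["cy"],np.array(k["extrinsics"])
def proj(c,P):
    f,cx,cy,E=cam(c);P=np.atleast_2d(P);q=(P-E[:3,3])@E[:3,:3]
    return np.c_[cx+f*q[:,0]/-q[:,2],cy-f*q[:,1]/-q[:,2]]
def onz(c,px,z):
    f,cx,cy,E=cam(c);px=np.atleast_2d(px)
    d=np.c_[(px[:,0]-cx)/f,-(px[:,1]-cy)/f,-np.ones(len(px))]@E[:3,:3].T
    return E[:3,3]+d*((z-E[2,3])/d[:,2])[:,None]
def tri(pa,pb): # side, top
    A=[];b=[]
    M=np.zeros((3,3));v=np.zeros(3)
    for c,p in(("side",pa),("top",pb)):
        o=cam(c)[3][:3,3];d=onz(c,p,0)[0]-o;d/=np.linalg.norm(d);Q=np.eye(3)-np.outer(d,d);M+=Q;v+=Q@o
    return np.linalg.solve(M,v)
def crop(im,x,y,w,h,s): return cv2.resize(im[y:y+h,x:x+w],None,fx=s,fy=s,interpolation=cv2.INTER_CUBIC)
E
python3 - <<'E'
from h import *
t=cv2.imread("pics/top0.png");s=cv2.imread("pics/side0.png")
cv2.imwrite("pics/c1.png",np.hstack([crop(t,178,118,100,100,4),crop(s,240,150,100,100,4)]))
# colours
for c,im in(("top",t),("side",s)):
    hsv=cv2.cvtColor(im,cv2.COLOR_BGR2HSV)
    m=(cv2.inRange(hsv,(100,130,60),(125,255,255)))
    n,l,st,ce=cv2.connectedComponentsWithStats(m)
    for i in range(1,n):
        if st[i,4]>150: print(c,st[i],ce[i])
E
```

```text
top [ 344  189   64   43 1336] [376.0142 210.5981]
top [ 442  202   70   35 1158] [478.5458 218.5276]
side [ 263  270   64   71 2359] [295.0487 306.2815]
```

View pics/c1.png

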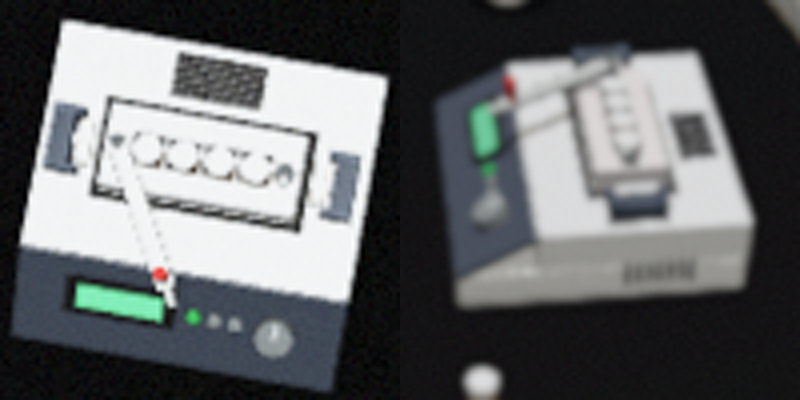

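Run:
```python
from h import *
from scipy.optimize import least_squares
t=cv2.imread("pics/top0.png");s=cv2.imread("pics/side0.png")
T=lambda u,v:((u+.5)/4-.5+178,(v+.5)/4-.5+118)
S=lambda u,v:((u-400+.5)/4-.5+240,(v+.5)/4-.5+150)
# well-frame pts; y left
obs=[("top",T(62,18),(.09,.125,-.003)),("top",T(388,75),(.09,-.125,-.003)),
("side",S(690,50),(.09,.125,-.003)),("side",S(753,218),(.09,-.125,-.003))]
ctr={"top":T(204,164)}
def W(p,q):
    a=p[2];R=np.array([[np.cos(a),-np.sin(a),0],[np.sin(a),np.cos(a),0],[0,0,1]])
    return np.array([p[0],p[1],.078])+R@np.array(q)
for sel in(("top",),("side",),("top","side")):
    o=[x for x in obs if x[0] in sel]
    r=least_squares(lambda p:np.concatenate([proj(c,W(p,q))[0]-px for c,px,q in o]),[.5,.1,0])
    print(sel,r.x,np.degrees(r.x[2]),r.fun)
print("seal ctr",onz("top",T(204,164),.078),"turret mid",onz("top",T(202.5,162),.095))
P=onz("top",[T(*u) for u in((108,97),(316,133),(299,230),(93,194))],.078);print(P,P.mean(0))
L=onz("top",[T(65,137),T(340,187)],.095);d=L[0]-L[1];print("turret yaw",np.degrees(np.arctan2(-d[0],d[1])))
# peg red
pk={}
for c,im,x,y in(("top",t,218,186),("side",s,267,172)):
    w=im[y-6:y+7,x-6:x+7].astype(float);r=np.clip(w[...,2]-np.maximum(w[...,0],w[...,1])-30,0,None)
    g=np.mgrid[y-6:y+7,x-6:x+7];pk[c]=((g[1]*r).sum()/r.sum(),(g[0]*r).sum()/r.sum())
print(pk,"peg tri",tri(pk["side"],pk["top"]),onz("top",pk["top"],.1335),onz("side",pk["side"],.1265))
# cover: handle white within blue
for c,im,b in(("top",t,(344,189,64,43)),("side",s,(263,270,64,71))):
    x,y,w,h=b;sub=im[y:y+h,x:x+w];m=((sub[...,2]>130)&(sub[...,1]>130)).astype(np.uint8)
    n,l,st,ce=cv2.connectedComponentsWithStats(m);i=1+np.argmax(st[1:,4]);ys,xs=np.nonzero(l==i)
    pts=np.c_[xs+x,ys+y].astype(np.float32);r=cv2.minAreaRect(pts);bp=cv2.boxPoints(r)
    print(c,st[i],pts.mean(0),r,"\n",onz(c,pts.mean(0),.088),onz(c,bp,.09))
    hs=cv2.cvtColor(im,cv2.COLOR_BGR2HSV)
```

```text
('top',) [ 0.6107  0.1074 -0.1851] -10.603592644873281 [ 0.2508  0.0479 -0.2508 -0.0438]
('side',) [ 0.6099  0.1125 -0.1641] -9.40447888290154 [ 0.0157  0.2175 -0.0135 -0.1665]
('top', 'side') [ 0.6098  0.1084 -0.1769] -10.13626105578933 [-0.3882  0.6075 -0.7697 -0.1344  0.8787  0.9399  0.0551  0.8496]
seal ctr [[0.6087 0.1071 0.078 ]] turret mid [[0.6076 0.1072 0.095 ]]
[[0.6606 0.1793 0.078 ]
 [0.6315 0.0224 0.078 ]
 [0.5579 0.036  0.078 ]
 [0.5868 0.1906 0.078 ]] [0.6092 0.1071 0.078 ]
turret yaw -10.971092844625447
{'top': (np.float64(217.48084677419354), np.float64(186.03326612903226)), 'side': (np.float64(266.9419525065963), np.float64(170.88390501319262))} peg tri [0.52   0.1369 0.131 ] [[0.5209 0.1364 0.1335]] [[0.5206 0.1434 0.1265]]
top [ 24  14  26  14 147] [380.6531 209.4762] ((380.680419921875, 209.4691162109375), (5.384685516357422, 26.92342758178711), 68.96248626708984) 
 [[ 0.4501 -0.344   0.088 ]] [[ 0.4436 -0.3031  0.09  ]
 [ 0.4715 -0.3788  0.09  ]
 [ 0.4565 -0.384   0.09  ]
 [ 0.4287 -0.3083  0.09  ]]
side [ 20  10  24  25 226] [294.6151 291.7213] ((294.7500305175781, 291.7500305175781), (30.405588150024414, 7.071067810058594), 45.0) 
 [[ 0.4494 -0.3481  0.088 ]] [[ 0.425  -0.3144  0.09  ]
 [ 0.4429 -0.3019  0.09  ]
 [ 0.4721 -0.384   0.09  ]
 [ 0.4548 -0.3949  0.09  ]]
```

>>> play_rows([
  {"translation": [0.0167,-0.023,-0.0014],"yaw": -7.1,"grip": 120},
  {"translation": [0.0167,-0.023,-0.0014],"yaw": -7.1,"grip": 120},
  {"translation": [0.0167,-0.023,-0.0014],"yaw": -7.1,"grip": 120},
  {"translation": [0.0167,-0.023,-0.0014],"yaw": -7.1,"grip": 120},
  {"translation": [0.0167,-0.023,-0.0014],"yaw": -7.1,"grip": 120},
])

```text
clock: 1.32
ee_pos: [0.2698, 0.4806, 0.2414]
orientation: [-3.141, 0.0, -0.927]
contact_force: [0.7, 0.1, -0.3]
grip_width: 0.0454
grasp_force: 0.0
```

>>> play_rows([
  {"translation": [0.0167,-0.023,-0.0014],"yaw": -7.1,"grip": 120},
  {"translation": [0.0167,-0.023,-0.0014],"yaw": -7.1,"grip": 120},
  {"translation": [0.0167,-0.023,-0.0014],"yaw": -7.1,"grip": 120},
  {"translation": [0.0167,-0.023,-0.0014],"yaw": -7.1,"grip": 120},
  {"translation": [0.0167,-0.023,-0.0014],"yaw": -7.1,"grip": 120},
])

```text
clock: 1.73
ee_pos: [0.3534, 0.3656, 0.2345]
orientation: [-3.141, 0.001, -1.547]
contact_force: [1.1, 0.2, -1.0]
grip_width: 0.0453
grasp_force: 0.0
```

>>> play_rows([
  {"translation": [0.0167,-0.023,-0.0014],"yaw": -7.1,"grip": 120},
  {"translation": [0.0167,-0.023,-0.0014],"yaw": -7.1,"grip": 120},
  {"translation": [0.0167,-0.023,-0.0014],"yaw": -7.1,"grip": 120},
  {"translation": [0.0167,-0.023,-0.0014],"yaw": -7.1,"grip": 120},
  {"translation": [0.0167,-0.023,-0.0014],"yaw": -7.1,"grip": 120},
])

```text
clock: 2.15
ee_pos: [0.4369, 0.2506, 0.2276]
orientation: [-3.141, 0.001, -2.166]
contact_force: [0.2, -0.3, -0.4]
grip_width: 0.0454
grasp_force: 0.0
```

>>> play_rows([
  {"translation": [0.0167,-0.023,-0.0014],"yaw": -7.1,"grip": 120},
  {"translation": [0.0167,-0.023,-0.0014],"yaw": -7.1,"grip": 120},
  {"translation": [0.0167,-0.023,-0.0014],"yaw": -7.1,"grip": 120},
  {"translation": [0.0167,-0.023,-0.0014],"yaw": -7.1,"grip": 120},
  {"translation": [0.0167,-0.023,-0.0014],"yaw": -7.1,"grip": 120},
])

```text
clock: 2.57
ee_pos: [0.5205, 0.1355, 0.2205]
orientation: [3.142, 0.001, -2.786]
contact_force: [0.0, 0.1, -0.7]
grip_width: 0.0451
grasp_force: 0.0
```

>>> play_rows([
  {"translation": [0,0.002,-0.025],"yaw": -2.6,"grip": 120},
  {"translation": [0,0,-0.025],"yaw": 0,"grip": 120},
  {"translation": [0,0,-0.02],"yaw": 0,"grip": 120},
  {"translation": [0,0,-0.013],"yaw": 0,"grip": 120},
  {"translation": [0,0,0],"yaw": 0,"grip": 120},
])

```text
clock: 2.98
ee_pos: [0.518, 0.1377, 0.1343]
orientation: [-3.141, -0.006, -2.827]
contact_force: [-0.7, -0.0, -0.4]
grip_width: 0.0455
grasp_force: 0.0
```

Run:
```python
from h import *
t=snapshot("top");s=snapshot("side");cv2.imwrite("pics/c2.png",np.hstack([crop(t,178,118,100,100,4),crop(s,240,130,100,100,4)]))
print(read_state()["ee_pos"],read_state()["contact_force"])
```

```text
[0.52   0.1387 0.1375] [-0.2425  0.3682  0.8314]
```

View pics/c2.png

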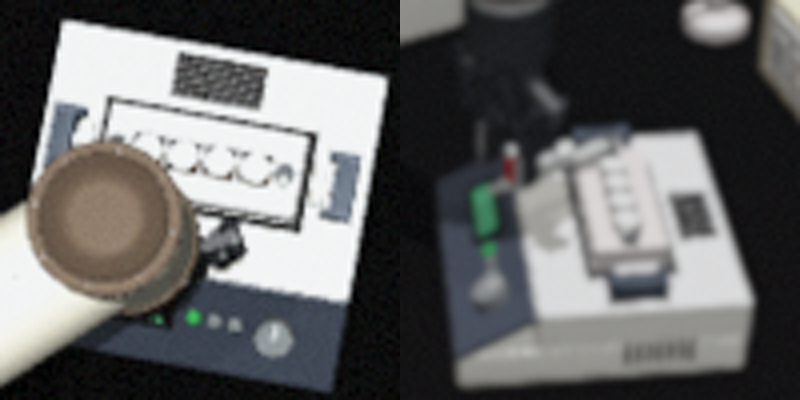

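>>> play_rows([
  {"translation": [0,0,-0.0015],"yaw": 0,"grip": 170},
  {"translation": [0,0,0],"yaw": 0,"grip": 200},
  {"translation": [0,0,0],"yaw": 0,"grip": 214},
  {"translation": [0,0,0],"yaw": 0,"grip": 214},
  {"translation": [0,0,0],"yaw": 0,"grip": 214},
], force=20)

```text
clock: 3.5
ee_pos: [0.5199, 0.1389, 0.1364]
orientation: [3.141, 0.001, -2.825]
contact_force: [-0.1, 0.1, 0.4]
grip_width: 0.0138
grasp_force: 0.0
```

Run:
```python
from h import *
s=read_state();print(s["ee_pos"],s["contact_force"],s["grip_width"],s["grasp_force"],s["orientation"])
H=np.array([.6204,.169]);p=H*0+s["ee_pos"][:2]
print("r",np.hypot(*(p-H)))
ang=np.arctan2(*(p-H)[::-1]);end=np.radians(-100.5)-2*np.pi*0
n=15
A=np.linspace(ang,end,n+1);P=H+.105*np.c_[np.cos(A),np.sin(A)];P[0]=p
print(np.degrees((A[1]-A[0])),np.diff(P,axis=0),P[-1])
```

```text
[0.5199 0.1389 0.1364] [-0.1191  0.1412  0.4497] 0.013843869812488231 0.0 [ 3.1413  0.0011 -2.8254]
r 0.1048823808742809
4.188430547086111 [[ 0.0024 -0.0073]
 [ 0.003  -0.0071]
 [ 0.0035 -0.0068]
 [ 0.004  -0.0066]
 [ 0.0045 -0.0062]
 [ 0.0049 -0.0059]
 [ 0.0053 -0.0055]
 [ 0.0057 -0.0051]
 [ 0.0061 -0.0047]
 [ 0.0064 -0.0042]
 [ 0.0067 -0.0038]
 [ 0.0069 -0.0033]
 [ 0.0072 -0.0027]
 [ 0.0073 -0.0022]
 [ 0.0075 -0.0017]] [0.6013 0.0658]
```

>>> play_rows([
  {"translation": [0.0024,-0.0073,0],"yaw": 4.2,"grip": 214},
  {"translation": [0.003,-0.0071,0],"yaw": 4.2,"grip": 214},
  {"translation": [0.0035,-0.0068,0],"yaw": 4.2,"grip": 214},
  {"translation": [0.004,-0.0066,0],"yaw": 4.2,"grip": 214},
  {"translation": [0.0045,-0.0062,0],"yaw": 4.2,"grip": 214},
])

```text
clock: 3.92
ee_pos: [0.5372, 0.1046, 0.1361]
orientation: [3.142, 0.0, -2.455]
contact_force: [0.1, -0.5, -1.0]
grip_width: 0.0142
grasp_force: 0.2
```

>>> play_rows([
  {"translation": [0.0049,-0.0059,0],"yaw": 4.2,"grip": 214},
  {"translation": [0.0053,-0.0055,0],"yaw": 4.2,"grip": 214},
  {"translation": [0.0057,-0.0051,0],"yaw": 4.2,"grip": 214},
  {"translation": [0.0061,-0.0047,0],"yaw": 4.2,"grip": 214},
  {"translation": [0.0064,-0.0042,0],"yaw": 4.2,"grip": 214},
])

```text
clock: 4.33
ee_pos: [0.5656, 0.0791, 0.136]
orientation: [3.141, -0.0, -2.089]
contact_force: [-1.0, -0.1, 0.0]
grip_width: 0.0139
grasp_force: 0.2
```

>>> play_rows([
  {"translation": [0.0067,-0.0038,0],"yaw": 4.2,"grip": 214},
  {"translation": [0.0069,-0.0033,0],"yaw": 4.2,"grip": 214},
  {"translation": [0.0072,-0.0027,0],"yaw": 4.2,"grip": 214},
  {"translation": [0.0037,-0.0011,0],"yaw": 2,"grip": 214},
  {"translation": [0,0,0],"yaw": 0,"grip": 214},
])

```text
clock: 4.75
ee_pos: [0.5907, 0.0682, 0.1358]
orientation: [-3.141, 0.0, -1.838]
contact_force: [0.0, -0.1, -0.2]
grip_width: 0.0136
grasp_force: 0.0
```

Now the last stretch into the detent, slowly.

>>> play_rows([
  {"translation": [0.003,-0.0008,0],"yaw": 2,"grip": 214},
  {"translation": [0.003,-0.0006,0],"yaw": 1.5,"grip": 214},
  {"translation": [0.003,-0.0006,0],"yaw": 1,"grip": 214},
  {"translation": [0.002,-0.0004,0],"yaw": 0.5,"grip": 214},
  {"translation": [0,0,0],"yaw": 0,"grip": 214},
])

```text
clock: 5.17
ee_pos: [0.6008, 0.0662, 0.136]
orientation: [-3.142, 0.0, -1.751]
contact_force: [-0.5, 0.7, 0.1]
grip_width: 0.0137
grasp_force: 0.0
```

>>> play_rows([
  {"translation": [0.001,-0.0002,0],"yaw": 0,"grip": 214},
  {"translation": [0.0005,0,0],"yaw": 0,"grip": 214},
  {"translation": [0,0,0],"yaw": 0,"grip": 214},
])

```text
clock: 5.42
ee_pos: [0.6028, 0.0659, 0.1359]
orientation: [-3.141, 0.0, -1.751]
contact_force: [0.7, 0.3, -0.4]
grip_width: 0.0134
grasp_force: 0.0
```

>>> play_rows([
  {"translation": [0.001,-0.0002,0],"yaw": 0,"grip": 214},
  {"translation": [0.001,-0.0002,0],"yaw": 0,"grip": 214},
  {"translation": [0,0,0],"yaw": 0,"grip": 214},
])

```text
clock: 5.67
ee_pos: [0.6035, 0.0656, 0.1357]
orientation: [3.139, -0.0, -1.751]
contact_force: [-4.8, 2.1, 2.3]
grip_width: 0.0136
grasp_force: 2.3
```

>>> play_rows([
  {"translation": [0.001,-0.0002,0],"yaw": 0,"grip": 214},
  {"translation": [0,0,0],"yaw": 0,"grip": 214},
])

```text
clock: 5.83
ee_pos: [0.6036, 0.0656, 0.1356]
orientation: [3.137, -0.001, -1.751]
contact_force: [-6.0, 3.0, 3.5]
grip_width: 0.0139
grasp_force: 3.6
```

>>> play_rows([
  {"translation": [0.0015,-0.0003,0],"yaw": 0,"grip": 214},
  {"translation": [0,0,0],"yaw": 0,"grip": 214},
])

```text
clock: 6.0
ee_pos: [0.6038, 0.0655, 0.1355]
orientation: [3.134, -0.001, -1.751]
contact_force: [-9.5, 4.6, 6.4]
grip_width: 0.014
grasp_force: 5.4
```

>>> play_rows([
  {"translation": [-0.0055,0.001,0],"yaw": 0,"grip": 200},
  {"translation": [0,0,0],"yaw": 0,"grip": 160},
  {"translation": [0,0,0.03],"yaw": 0,"grip": 120},
  {"translation": [0,0,0.0417],"yaw": 0,"grip": 120},
  {"translation": [-0.02,-0.04,0.0417],"yaw": 0,"grip": 100},
])

```text
clock: 6.42
ee_pos: [0.5913, 0.0409, 0.2386]
orientation: [-3.136, 0.001, -1.746]
contact_force: [1.6, -1.7, 1.7]
grip_width: 0.0516
grasp_force: 0.0
```

>>> play_rows([
  {"translation": [-0.015,-0.041,0],"yaw": 3,"grip": 80},
  {"translation": [-0.015,-0.041,0],"yaw": 3,"grip": 60},
  {"translation": [-0.015,-0.041,0],"yaw": 3,"grip": 60},
  {"translation": [-0.015,-0.041,0],"yaw": 3,"grip": 60},
  {"translation": [-0.015,-0.041,0],"yaw": 3,"grip": 60},
])

```text
clock: 6.83
ee_pos: [0.5158, -0.1589, 0.2364]
orientation: [-3.14, -0.001, -1.486]
contact_force: [0.2, -0.3, 0.4]
grip_width: 0.0649
grasp_force: 0.0
```

Run:
```python
from h import *
s=snapshot("side");t=snapshot("top");cv2.imwrite("pics/c3.png",np.hstack([crop(t,178,118,100,100,4),crop(s,240,150,100,100,4)]))
cv2.imwrite("pics/t3.png",t);cv2.imwrite("pics/s3.png",s)
print(read_state()["ee_pos"],read_state()["orientation"])
```

```text
[ 0.5145 -0.1616  0.2363] [-3.141  -0.001  -1.4943]
```

View pics/c3.png

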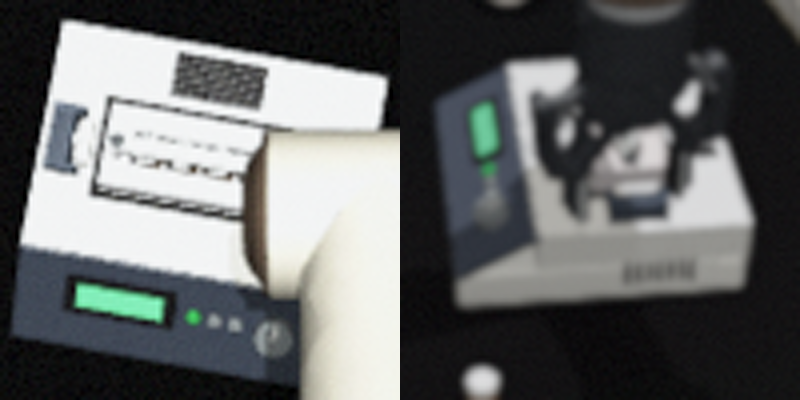

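>>> play_rows([
  {"translation": [-0.0108,-0.0306,0],"yaw": 3,"grip": 60},
  {"translation": [-0.0108,-0.0306,0],"yaw": 3,"grip": 60},
  {"translation": [-0.0108,-0.0306,0],"yaw": 3,"grip": 60},
  {"translation": [-0.0108,-0.0306,0],"yaw": 3,"grip": 60},
  {"translation": [-0.0108,-0.0306,0],"yaw": 3,"grip": 60},
])

```text
clock: 7.35
ee_pos: [0.4624, -0.3114, 0.2362]
orientation: [-3.141, -0.001, -1.224]
contact_force: [0.1, 0.3, -0.7]
grip_width: 0.0653
grasp_force: 0.0
```

>>> play_rows([
  {"translation": [-0.0108,-0.0306,-0.03],"yaw": 1,"grip": 60},
  {"translation": [0,0,-0.03],"yaw": 0,"grip": 60},
  {"translation": [0,0,0],"yaw": 0,"grip": 60},
])

```text
clock: 7.6
ee_pos: [0.4487, -0.3384, 0.1718]
orientation: [3.135, 0.008, -1.214]
contact_force: [-1.9, 0.8, -0.3]
grip_width: 0.0655
grasp_force: 0.0
```

Run:
```python
from h import *
s=snapshot("side");t=snapshot("top");cv2.imwrite("pics/c4.png",np.hstack([crop(t,190,118,80,80,5),crop(s,255,250,80,80,5)]))
cv2.imwrite("pics/t4.png",t);cv2.imwrite("pics/s4.png",s)
print(read_state()["ee_pos"],read_state()["orientation"])
```

```text
[ 0.4523 -0.3389  0.1772] [ 3.1397  0.0005 -1.2091]
```

View pics/c4.png

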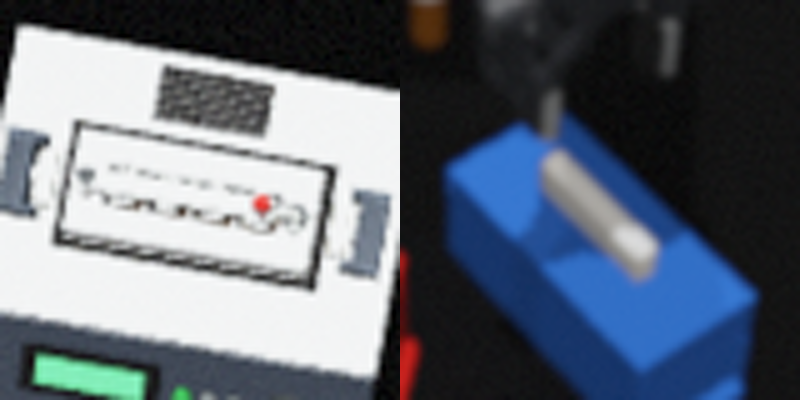

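Run:
```python
from h import *
t=cv2.imread("pics/t4.png")
x,y=242,158
w=t[y-6:y+7,x-6:x+7].astype(float);r=np.clip(w[...,2]-np.maximum(w[...,0],w[...,1])-30,0,None)
g=np.mgrid[y-6:y+7,x-6:x+7];px=((g[1]*r).sum()/r.sum(),(g[0]*r).sum()/r.sum())
p=onz("top",px,.1345)[0];print(px,p)
# angle between old peg & new seen from hinge
p0=np.array([.5209,.1364]);q=p[:2]
d=q-p0;m=(q+p0)/2;L=np.hypot(*d);n=np.array([-d[1],d[0]])/L;h=np.sqrt(.105**2-(L/2)**2)
for sg in(1,-1):
    H=m+sg*h*n;a=np.degrees(np.arctan2(*(q-H)[::-1]))+90;print("hinge",H,"yaw if shut",a, "well",H-.0625*np.array([-np.sin(np.radians(a)),np.cos(np.radians(a))]))
for yw in(-10.1,-10.6,-11):
    a=np.radians(yw);print(yw,q+ .0425*np.array([-np.sin(a),np.cos(a)]))
```

```text
(np.float64(241.92134831460675), np.float64(158.22696629213482)) [0.6006 0.0656 0.1345]
hinge [0.6208 0.1686] yaw if shut -11.086150730881315 well [0.6088 0.1073]
hinge [0.5007 0.0334] yaw if shut 107.87349558158081 well [0.5602 0.0525]
-10.1 [0.6081 0.1074]
-10.6 [0.6085 0.1074]
-11 [0.6088 0.1073]
```

>>> play_rows([
  {"translation": [-0.0025,-0.006,-0.03],"yaw": -0.7,"grip": 60},
  {"translation": [0,0,-0.03],"yaw": 0,"grip": 60},
  {"translation": [0,0,-0.02],"yaw": 0,"grip": 60},
  {"translation": [0,0,-0.008],"yaw": 0,"grip": 60},
  {"translation": [0,0,0],"yaw": 0,"grip": 60},
])

```text
clock: 8.12
ee_pos: [0.4505, -0.3442, 0.0896]
orientation: [3.141, 0.0, -1.22]
contact_force: [-1.0, 0.1, 1.2]
grip_width: 0.0653
grasp_force: 0.0
```

>>> play_rows([
  {"translation": [0,0,0],"yaw": 0,"grip": 120},
  {"translation": [0,0,0],"yaw": 0,"grip": 255},
  {"translation": [0,0,0],"yaw": 0,"grip": 255},
  {"translation": [0,0,0],"yaw": 0,"grip": 255},
  {"translation": [0,0,0],"yaw": 0,"grip": 255},
], force=80)

```text
clock: 8.53
ee_pos: [0.4506, -0.3451, 0.0913]
orientation: [-3.14, -0.002, -1.221]
contact_force: [-0.3, 2.0, 5.6]
grip_width: 0.0116
grasp_force: 80.5
```

>>> play_rows([
  {"translation": [0,0,0.01],"yaw": 0,"grip": 255},
  {"translation": [0,0,0.02],"yaw": 0,"grip": 255},
  {"translation": [0,0,0.03],"yaw": 0,"grip": 255},
  {"translation": [0,0,0.03],"yaw": 0,"grip": 255},
  {"translation": [0,0,0],"yaw": 0,"grip": 255},
])

```text
clock: 8.95
ee_pos: [0.4526, -0.3468, 0.1867]
orientation: [-3.134, -0.01, -1.22]
contact_force: [-0.1, -0.4, -0.4]
grip_width: 0.012
grasp_force: 79.6
```

Run:
```python
from h import *
s=snapshot("side");t=snapshot("top")
cv2.imwrite("pics/t5.png",t);cv2.imwrite("pics/s5.png",s)
st=read_state();print(st["ee_pos"],st["orientation"],st["contact_force"],st["torque"],st["grip_width"])
cv2.imwrite("pics/c5.png",np.hstack([crop(t,340,170,100,100,4),crop(s,245,230,100,100,4)]))
```

```text
[ 0.4499 -0.3449  0.1811] [-3.139  -0.0016 -1.2221] [ 0.1511 -0.4073 -2.0021] [0.0227 0.0077 0.0072] 0.011889349558648921
```

View pics/c5.png

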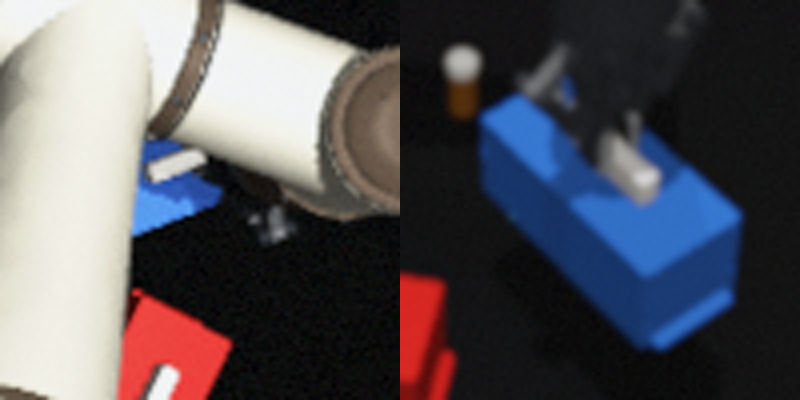

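Run:
```python
from h import *
S=lambda u,v:((u-400+.5)/4-.5+245,(v+.5)/4-.5+230)
tcp=np.array([.4499,-.3449]);dz=.1811-.0895
P=onz("side",[S(480,114),S(643,279),S(743,215)],.068+dz)[:,:2]
print(P,"short",np.hypot(*(P[2]-P[1])),"long",np.hypot(*(P[1]-P[0])))
c=(P[0]+P[2])/2;print("centre",c,c-tcp, "yaw",np.degrees(np.arctan2(*(P[2]-P[1])[::-1])),np.degrees(np.arctan2(*(P[0]-P[1])[::-1]))-90)
# initial cover from blue masks: top-face+lips in the first pictures
for c in("side","top"):
    im=cv2.imread(f"pics/{c}0.png");hsv=cv2.cvtColor(im,cv2.COLOR_BGR2HSV)
    if c=="top":
        m=cv2.inRange(hsv,(100,130,60),(125,255,255));n,l,st,ce=cv2.connectedComponentsWithStats(m)
        i=[k for k in range(1,n) if 344==st[k,0]][0]
        g=np.argwhere(l==i)[:,::-1];r=cv2.minAreaRect(g.astype(np.float32));print(r)
s=cv2.imread("pics/side0.png");t=cv2.imread("pics/top0.png")
cv2.imwrite("pics/c6.png",np.hstack([crop(t,340,180,80,80,5),crop(s,255,262,80,80,5)]))
```

```text
[[ 0.39   -0.2792]
 [ 0.4436 -0.4316]
 [ 0.5176 -0.4038]] short 0.07902803171310946 long 0.16151555763205963
centre [ 0.4538 -0.3415] [0.0039 0.0034] yaw 20.55864357106544 19.374132896254764
((375.3737487792969, 210.9716339111328), (26.061878204345703, 60.02129364013672), 68.96248626708984)
```

View pics/c6.png

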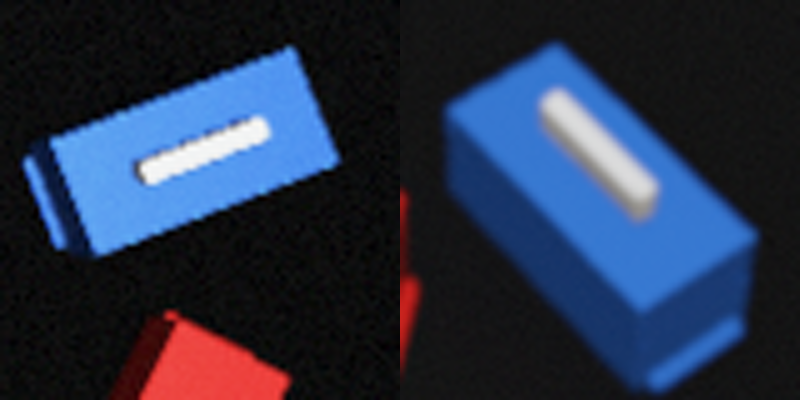

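Run:
```python
from h import *
T=lambda u,v:((u+.5)/5-.5+340,(v+.5)/5-.5+180)
S=lambda u,v:((u-400+.5)/5-.5+255,(v+.5)/5-.5+262)
for c,px in(("top",[T(48,137),T(295,46),T(340,160),T(97,258)]),("side",[S(444,107),S(556,40),S(758,238),S(640,313)])):
    P=onz(c,px,.068)[:,:2];print(c,P.mean(0));
    e=P-np.roll(P,1,0);print(np.hypot(*e.T),np.degrees(np.arctan2(e[:,1],e[:,0])))
```

```text
top [ 0.4505 -0.3438]
[0.078  0.1607 0.0735 0.1593] [  20.5664  -70.5469 -160.4666  111.0405]
side [ 0.4493 -0.3436]
[0.1616 0.078  0.1647 0.0764] [ 110.1272   21.3854  -70.4112 -160.9439]
```

>>> play_rows([
  {"translation": [0.0,0.01,0.02],"yaw": -1,"grip": 255},
  {"translation": [0.005,0.03,0.02],"yaw": -2,"grip": 255},
  {"translation": [0.01,0.03,0.02],"yaw": -2,"grip": 255},
  {"translation": [0.011,0.03,0.02],"yaw": -2,"grip": 255},
  {"translation": [0.011,0.03,0.0],"yaw": -2,"grip": 255},
])

```text
clock: 9.47
ee_pos: [0.4878, -0.2142, 0.2626]
orientation: [-3.137, -0.003, -1.381]
contact_force: [0.9, -0.7, -1.1]
grip_width: 0.0119
grasp_force: 79.6
```

>>> play_rows([
  {"translation": [0.011,0.03,0.0],"yaw": -2,"grip": 255},
  {"translation": [0.011,0.03,0.0],"yaw": -2,"grip": 255},
  {"translation": [0.011,0.03,0.0],"yaw": -2,"grip": 255},
  {"translation": [0.011,0.03,0.0],"yaw": -2,"grip": 255},
  {"translation": [0.011,0.03,0.0],"yaw": -2,"grip": 255},
])

```text
clock: 9.88
ee_pos: [0.5407, -0.0633, 0.2578]
orientation: [3.137, 0.0, -1.555]
contact_force: [0.5, -0.6, -2.0]
grip_width: 0.0119
grasp_force: 79.6
```

>>> play_rows([
  {"translation": [0.011,0.03,0.0],"yaw": -2,"grip": 255},
  {"translation": [0.011,0.03,0.0],"yaw": -2,"grip": 255},
  {"translation": [0.011,0.03,0.0],"yaw": -2,"grip": 255},
  {"translation": [0.011,0.03,0.0],"yaw": -2,"grip": 255},
  {"translation": [0.011,0.03,0.0],"yaw": -2,"grip": 255},
])

```text
clock: 10.3
ee_pos: [0.5958, 0.0865, 0.2575]
orientation: [3.137, -0.002, -1.73]
contact_force: [0.1, -1.0, -1.0]
grip_width: 0.012
grasp_force: 79.6
```

>>> play_rows([
  {"translation": [0.012,0.021,0.0],"yaw": -1.7,"grip": 255},
  {"translation": [0,0,0.0],"yaw": 0,"grip": 255},
  {"translation": [0,0,0.0],"yaw": 0,"grip": 255},
])

```text
clock: 10.55
ee_pos: [0.6079, 0.1071, 0.257]
orientation: [3.137, -0.002, -1.756]
contact_force: [0.7, -0.0, -2.7]
grip_width: 0.012
grasp_force: 79.5
```

Run:
```python
from h import *
st=read_state();print(st["ee_pos"],np.degrees(st["orientation"]),st["contact_force"],st["torque"],st["grip_width"])
```

```text
[0.6079 0.1071 0.257 ] [ 179.7356   -0.1329 -100.593 ] [ 0.7331 -0.0151 -2.708 ] [-0.0303  0.047  -0.0072] 0.011990855154953533
```

>>> play_rows([
  {"translation": [0.0007,-0.001,-0.015],"yaw": 0,"grip": 255},
  {"translation": [0,0,-0.02],"yaw": 0,"grip": 255},
  {"translation": [0,0,-0.015],"yaw": 0,"grip": 255},
  {"translation": [0,0,0],"yaw": 0,"grip": 255},
  {"translation": [0,0,0],"yaw": 0,"grip": 255},
])

```text
clock: 10.97
ee_pos: [0.6084, 0.1038, 0.2085]
orientation: [3.139, -0.002, -1.758]
contact_force: [-0.1, -0.6, -0.7]
grip_width: 0.012
grasp_force: 79.5
```

Run:
```python
from h import *
s=snapshot("side");st=read_state();print(st["ee_pos"],np.degrees(st["orientation"]),st["contact_force"])
cv2.imwrite("pics/s7.png",s)
x,y=240,130
o=crop(s,x,y,100,100,6)
# predicted outlines: cover (green) if centred on well at present height, deck/block (red)
a=np.radians(-10.6);R=np.array([[np.cos(a),-np.sin(a)],[np.sin(a),np.cos(a)]])
def dr(hx,hy,z,col):
    P=np.array([[hx,hy],[hx,-hy],[-hx,-hy],[-hx,hy]])@R.T+[.6087,.1073];q=proj("side",np.c_[P,np.full(4,z)])
    q=((q-[x,y]+.5)*6-.5).round().astype(int);cv2.polylines(o,[q],True,col,1);return q
rim=st["ee_pos"][2]-.0895
dr(.0375,.0795,rim+.068,(0,255,0));dr(.0375,.0795,rim,(0,255,255));dr(.031,.0735,.099,(0,0,255))
cv2.imwrite("pics/c7.png",o)
```

```text
[0.6093 0.1043 0.2098] [ 179.9869   -0.0461 -100.7236] [-0.4831 -0.3188 -1.1604]
```

View pics/c7.png

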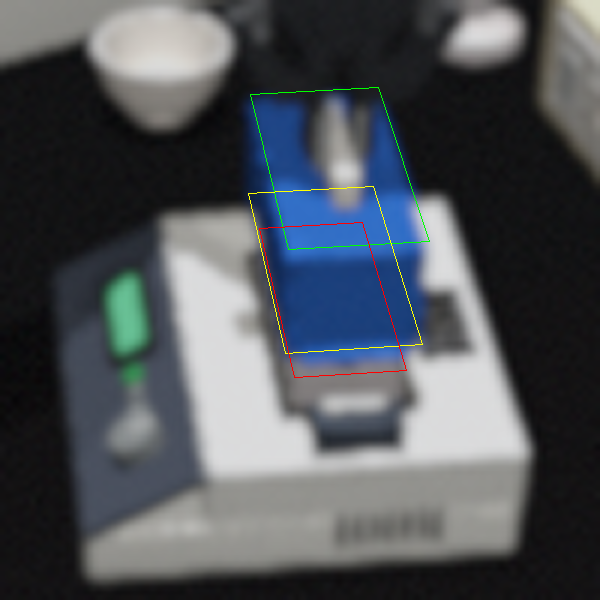

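>>> play_rows([
  {"translation": [-0.0005,0.0015,-0.008],"yaw": 0,"grip": 255},
  {"translation": [0,0,-0.006],"yaw": 0,"grip": 255},
  {"translation": [0,0,-0.003],"yaw": 0,"grip": 255},
  {"translation": [0,0,0],"yaw": 0,"grip": 255},
  {"translation": [0,0,0],"yaw": 0,"grip": 255},
])

```text
clock: 11.43
ee_pos: [0.6088, 0.1067, 0.1925]
orientation: [3.141, -0.0, -1.757]
contact_force: [-0.8, -0.3, -1.4]
grip_width: 0.012
grasp_force: 79.6
```

>>> play_rows([
  {"translation": [0,0,-0.002],"yaw": 0,"grip": 255},
  {"translation": [0,0,-0.002],"yaw": 0,"grip": 255},
  {"translation": [0,0,-0.002],"yaw": 0,"grip": 255},
  {"translation": [0,0,0],"yaw": 0,"grip": 255},
])

```text
clock: 11.77
ee_pos: [0.6086, 0.1066, 0.1861]
orientation: [3.141, -0.0, -1.757]
contact_force: [-0.4, 0.0, -2.1]
grip_width: 0.0122
grasp_force: 79.6
```

>>> play_rows([
  {"translation": [0,0,-0.001],"yaw": 0,"grip": 255},
  {"translation": [0,0,-0.001],"yaw": 0,"grip": 255},
  {"translation": [0,0,0],"yaw": 0,"grip": 255},
])

```text
clock: 12.02
ee_pos: [0.6088, 0.1067, 0.1844]
orientation: [3.141, -0.0, -1.757]
contact_force: [0.5, -0.1, -2.3]
grip_width: 0.0117
grasp_force: 79.6
```

>>> play_rows([
  {"translation": [0,0,-0.001],"yaw": 0,"grip": 255},
  {"translation": [0,0,-0.001],"yaw": 0,"grip": 255},
  {"translation": [0,0,0],"yaw": 0,"grip": 255},
])

```text
clock: 12.27
ee_pos: [0.609, 0.1067, 0.183]
orientation: [-3.141, 0.0, -1.757]
contact_force: [-0.6, 0.7, -0.2]
grip_width: 0.012
grasp_force: 79.8
```

>>> play_rows([
  {"translation": [0,0,-0.001],"yaw": 0,"grip": 255},
  {"translation": [0,0,-0.001],"yaw": 0,"grip": 255},
  {"translation": [0,0,0],"yaw": 0,"grip": 255},
])

```text
clock: 12.52
ee_pos: [0.6095, 0.1067, 0.1827]
orientation: [-3.139, 0.001, -1.757]
contact_force: [-2.8, -1.7, 5.8]
grip_width: 0.0117
grasp_force: 80.6
```

>>> play_rows([
  {"translation": [0,0,-0.001],"yaw": 0,"grip": 255},
  {"translation": [0,0,-0.001],"yaw": 0,"grip": 255},
  {"translation": [0,0,0],"yaw": 0,"grip": 255},
])

```text
clock: 12.77
ee_pos: [0.61, 0.1068, 0.1817]
orientation: [-3.137, 0.001, -1.756]
contact_force: [-1.2, -1.0, 9.3]
grip_width: 0.0121
grasp_force: 81.1
```

>>> play_rows([
  {"translation": [0,0,-0.001],"yaw": 0,"grip": 255},
  {"translation": [0,0,-0.001],"yaw": 0,"grip": 255},
  {"translation": [0,0,0],"yaw": 0,"grip": 255},
])

```text
clock: 13.02
ee_pos: [0.6104, 0.1065, 0.1807]
orientation: [-3.136, 0.001, -1.756]
contact_force: [-2.5, -2.7, 11.3]
grip_width: 0.0118
grasp_force: 81.4
```

>>> play_rows([
  {"translation": [0,0,-0.0015],"yaw": 0,"grip": 255},
  {"translation": [0,0,-0.0015],"yaw": 0,"grip": 255},
  {"translation": [0,0,0],"yaw": 0,"grip": 255},
])

```text
clock: 13.27
ee_pos: [0.6103, 0.1065, 0.1757]
orientation: [-3.137, 0.002, -1.757]
contact_force: [1.6, -1.2, -0.2]
grip_width: 0.0116
grasp_force: 79.8
```

>>> play_rows([
  {"translation": [0,0,-0.0015],"yaw": 0,"grip": 255},
  {"translation": [0,0,-0.0015],"yaw": 0,"grip": 255},
  {"translation": [0,0,0],"yaw": 0,"grip": 255},
])

```text
clock: 13.52
ee_pos: [0.6082, 0.1067, 0.1694]
orientation: [3.139, -0.001, -1.758]
contact_force: [0.8, -0.3, -0.8]
grip_width: 0.012
grasp_force: 79.6
```

>>> play_rows([
  {"translation": [0,0,-0.001],"yaw": 0,"grip": 255},
  {"translation": [0,0,-0.001],"yaw": 0,"grip": 255},
  {"translation": [0,0,0],"yaw": 0,"grip": 255},
])

```text
clock: 13.77
ee_pos: [0.6082, 0.1067, 0.1694]
orientation: [3.14, -0.001, -1.757]
contact_force: [-3.5, -1.1, 4.9]
grip_width: 0.0116
grasp_force: 80.5
```

>>> play_rows([
  {"translation": [0,0,-0.0015],"yaw": 0,"grip": 255},
  {"translation": [0,0,-0.0015],"yaw": 0,"grip": 255},
  {"translation": [0,0,0],"yaw": 0,"grip": 255},
])

```text
clock: 14.02
ee_pos: [0.6082, 0.1067, 0.1693]
orientation: [-3.141, -0.001, -1.756]
contact_force: [-9.6, 0.7, 15.5]
grip_width: 0.0122
grasp_force: 82.0
```

>>> play_rows([
  {"translation": [0,0,-0.0015],"yaw": 0,"grip": 255},
  {"translation": [0,0,-0.0015],"yaw": 0,"grip": 255},
  {"translation": [0,0,0],"yaw": 0,"grip": 255},
])

```text
clock: 14.27
ee_pos: [0.6081, 0.1067, 0.1692]
orientation: [-3.14, -0.001, -1.755]
contact_force: [-13.9, 2.0, 26.9]
grip_width: 0.0117
grasp_force: 83.5
```

Run:
```python
from h import *
s=snapshot("side");t=snapshot("top");st=read_state();print(st["ee_pos"],np.degrees(st["orientation"]),st["contact_force"])
cv2.imwrite("pics/c8.png",np.hstack([crop(t,178,118,100,100,4),crop(s,240,140,100,100,4)]))
```

```text
[0.6081 0.1067 0.1692] [-179.9085   -0.0425 -100.5733] [-13.5212   1.2462  28.2025]
```

View pics/c8.png

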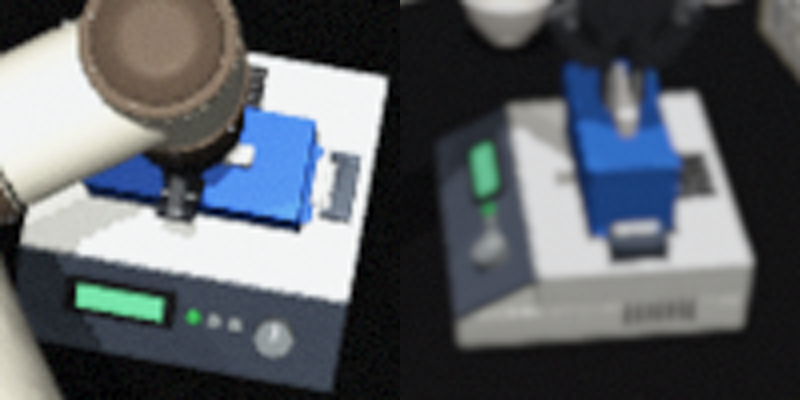

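```bash
python3 -c "
from bench import *
print(finish_job())"
```

```text
the job is handed in; nothing more can be done
None
```

The keeper bar is shut over the vials, and the blue cover is snapped on and sitting home on the seal. I handed the job in at about 14 s with the gripper still pressing down at about 28 N. The catches themselves weren't visible: I judged the snap by the sudden drop in force and the cover's final height.

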